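# Spring the latch and open the gauge-block box

### The arm

A 6-joint arm with a two-finger parallel gripper is mounted at the origin on the work surface; the furniture and walls round the work are solid. World frame = base frame: x ahead of the robot, y to its left, z up, the work surface at z = 0. Lengths are in m, angles in degrees, forces in N, time in s.
With the tool pointing down it reaches from about 0.3 to 1 m from the base axis. Payload 5.1 kg.
Tool frame: the origin (TCP) lies at the very end of the fingers, on their centre line; the grasp point (between the pads) lies 19 mm behind it; z points along the fingers, y is the line along which they close (so a half turn about z gives the same grasp; the last joint's range is limited). The gripper opens to 95 mm and grips with 3 to 60 N. Pads are 20 mm wide; open, the fingers measure 119 mm over their backs; the gripper's body (75 mm by 180 mm) begins 59 mm behind the grasp point.
Start: joints at [-73.029, 7.093, 94.555, -0, 78.352, -4.733], TCP at [0.24, -0.604, 0.215] pointing down, gripper open.
Joint ranges: [-149.61, 149.61], [-58.7, 133.49], [1.44, 155.28], [-77.14, 257.14], [18.33, 153.61], [-166.67, 166.67]. Speed limits (degrees/s): [147.25, 147.25, 180, 180, 180, 180].

### API

Orientations are given as [roll, pitch, yaw] about the fixed x, y, z axes, in that order (R = Rz(yaw) Ry(pitch) Rx(roll)).
In Python, from station import arm gives the robot as it stands.
- The arm moves only by the shell command python3 -m inch 'ROWS' [FORCE]. ROWS is JSON, one flat list of numbers, 7 for each row, row after row: the turn, a rotation vector about the tool's x, y, z each as a share of 0.08 rad, from -1 to 1, then the shift along the tool's x, y, z each as a share of 0.075 m, from -1 to 1, then the opening, from 0 (shut) to 1 (fully open). A call has 1 to 10 rows; each row shifts and turns the commanded pose from where the row before left it, along the tool's axes as they then stand; what a row does not reach is not made up. A row lasts 1/8 s, in which the tool goes at most 62.5 mm and 10.7 degrees, less where a joint would pass 70% of its speed; a pose out of reach is approached as far as the arm can. A call with a number of a shift or a turn outside -1 to 1 is refused whole. A call with a gripper value outside its range is refused whole. The fingers move at their own pace and stop on an object; FORCE is the grip in N (left out, the last holds). Time passes only in rows, so rows that do not move let the fingers close. It gives the time, the measured TCP pose, the force, the opening and the grip force at its end, in the units of the state.
- arm.get_obs(): the state, without advancing time (a new reading comes with each control period).
- arm.snapshot(name): name is "side" or "top" or "wrist"; returns a dict with "pixels" (400x640x3 uint8, red, green, blue), "depth" (400x640 float32, m along the optical axis (not along the pixel's ray), 0 where there is no reading), "fov_y" (degrees; the focal length in pixels is half the picture's height over the tangent of half this angle, whatever the lens; pixels are square), "cx", "cy" (the principal point, pixels), "k1" (the pictures are not rectified: a ray, as slopes to the right and down, at radius r is drawn at 1 + k1 r^2 times it, then the intrinsics apply), "R" (3x3) and "t" (3): a world point X has camera coordinates R X + t. Camera axes: x right, y down, z forward; pixel columns grow to the right and rows downward; lengths in m; the calibration is good to about 2 mm. A picture is of the moment at which its call begins.
- arm.finish_job(): hands the job in; it is judged then, once.
The state is a dict: "t": time; "joint_pos": joint angles; "joint_vel": joint speeds; "effort": joint torques, N m; "tool_pos": TCP position; "orientation": TCP orientation; "contact_force": force on the tool from outside, world axes, zero at the start; "ft_torque": the same for the moment, N m; "opening": finger opening in m; "gripper_force": force on a finger pad.
Only numpy, scipy, OpenCV 4.12 (cv2) and the standard library are available. Lean on these libraries where they do the work, as an engineer would, in place of code of your own. Each camera call takes 0.05 s, during which the arm holds its last target. There are 200 camera calls.

### The job

Open the grey metal gauge-block box so that the blocks can be reached: press down the release tab at its front with the fingertips until the sprung lid pops up, then push the lid over with the fingers until it lies fully open against its back stop, and leave it so. Only touch the tab and the lid; grasp or lift nothing, and leave the gauge blocks and everything standing around where they are.

Things in the scene. Friction and masses are not known exactly. Their poses are not given: they have to be found in the camera images.
- gauge_box: Grey painted sheet-metal box fixed to the bench: 90 mm deep (x), 140 mm wide (y), 52 mm high to the rim, walls 4 mm. Origin at the centre of its underside, on the bench top. Its -x side is the front, with the latch, and roughly faces the robot (turned up to 0.4 rad either way); z is up.
- tab (a joint): Steel release tab at the middle of the box's front, rad: 0 at rest, 0.25 fully pressed. It pivots about a line along the box's y, at box x = -56, z = 30 mm; pressing its paddle down tips its hook (upright, top at z = 64 mm) forward by up to 8 mm and frees the lid by 0.2 rad. Sprung back when let go. Fully down: about 6 N and 10 mm travel at tab_press.
- tab_press (a point): Where to press: on top of the tab's flat level paddle, at box x = -98, y = 0, z = 34 mm at rest; moves with the tab. The paddle is 36 mm wide (y) and reaches 14 mm in front of this point and 34 mm behind it, where the hook's upright stands. Nothing under it but the bench.
- lid (a joint): Lid angle, rad: 0 shut and latched, 1.9 fully open against its stop, leaning back past vertical. Once freed, a spring pin lifts it to about 0.8 rad and holds it there. Let go between there and vertical it falls back onto the pin; beyond about 1.65 rad it falls open by its own weight. Pushing it takes under 3 N.
- lid_hinge (a point): Middle of the lid's hinge line, which runs along the box's y at the back rim: box frame x = +49 mm, z = 56 mm. Fixed to the box.
- lid_edge (a point): Middle of the lid's free front edge, half-way through its thickness; moves with the lid, 104 mm from the hinge line. The lid is a flat dark steel plate, 146 mm wide, 6 mm thick, overhanging the box's front by 10 mm. At lid angle a the edge is at box x = 49 - 104 cos(a), y = 0, z = 56 + 104 sin(a) mm.
- block_a: Larger steel gauge block, 9 x 35 x 30 mm, standing loose inside the box; leave it. Origin at the centre of its underside.
- block_b: Smaller steel gauge block, 9 x 35 x 20 mm, standing loose inside the box; leave it. Origin at the centre of its underside.
- bearing_ring: Loose steel bearing ring, 66 mm across, 18 mm high, lying beside the box; leave it. Origin at the centre of its underside.
- plug_gauge: Loose plug gauge, 104 mm long, 22 mm thick, lying beside the box; leave it. Origin under its middle.
- v_block: Loose grey V-block, 40 x 48 x 34 mm, to the left of the work; leave it. Origin at the centre of its underside.
- wooden_case: Loose wooden gauge case, 70 x 120 x 40 mm, to the left of the work; not the box to open, leave it. Origin at the centre of its underside.

How it is judged (in metres and radians):
On the way, in this order (a step that is already met when the one before it is completed fails the run):
1. the release tab is being pressed while the lid is still shut (value of joint tab above 0.06 rad and value of joint lid below 0.06 rad).
2. the freed lid has popped up (value of joint lid above 0.45 rad).
3. the lid has been pushed over to its back stop (value of joint lid above 1.8 rad), for 0.1 s.
At the end, for the whole second after the job is handed in: The lid rests fully open (lid angle over 1.8 rad of 1.9, at rest), the tab has sprung back, and the gauge blocks and the four bystanders are within 15 mm of where they stood (value of joint lid above 1.8 rad and velocity of joint lid between -0.1 and 0.1 rad/s and value of joint tab below 0.05 rad and distance of each of block_a, block_b, bearing_ring, plug_gauge, v_block, wooden_case from where it was at the start of the episode below 0.015 m); the robot touches nothing.
It fails at once if a gauge block or a thing standing around is moved more than 15 mm or lifted (distance of any of block_a, block_b, bearing_ring, plug_gauge, v_block, wooden_case from where it was at the start of the episode above 0.015 m).
It also fails if it takes over 45 s, if anything falls off the work surface, if the arm or the gripper's body presses on something with over 40 N, if the wrist force passes 120 N, or if a joint passes its speed limit or range.

## Working session

There is one attempt and no reset: what is moved stays moved. The work goes in short steps, Python scripts to look and compute and a shell command to move; the robot and the scene stay as the last step left them, time stands still between calls to the robot, and variables do not carry over. Pictures are saved under pics/ and viewed, at most 10 in all, crops included, and the job is handed in when it is done.

```bash
mkdir -p pics; ls
cat > h.py <<'E'
import numpy as np, cv2
from station import arm
from scipy.spatial.transform import Rotation as Ro
def snap(n):
    s=arm.snapshot(n); s['f']=200/np.tan(np.radians(s['fov_y'])/2); s['R']=np.array(s['R']); s['t']=np.array(s['t']); return s
def rays(s,uv):
    uv=np.atleast_2d(uv).astype(float); K=np.array([[s['f'],0,s['cx']],[0,s['f'],s['cy']],[0,0,1]])
    return cv2.undistortPoints(uv[:,None],K,np.array([s['k1'],0,0,0.]))[:,0] if s['k1']==0 else und(s,uv)
def und(s,uv):
    d=(uv-[s['cx'],s['cy']])/s['f']; u=d.copy()
    for _ in range(30): u=d/(1+s['k1']*(u**2).sum(1,keepdims=True))
    return u
def plane(s,uv,z):
    u=rays(s,uv); d=np.c_[u,np.ones(len(u))]@s['R']; c=-s['R'].T@s['t']
    return c+d*((z-c[2])/d[:,2])[:,None]
def cloud(s):
    v,u=np.mgrid[0:400,0:640]; uv=np.c_[u.ravel(),v.ravel()]
    p=np.c_[und(s,uv.astype(float)),np.ones(len(uv))]*s['depth'].ravel()[:,None]
    return ((p-s['t'])@s['R']).reshape(400,640,3)
E
python3 - <<'E'
from h import *
for n in ('top','side'):
    s=snap(n); cv2.imwrite(f'pics/{n}0.png',s['pixels'][...,::-1]); print(n,-s['R'].T@s['t'],s['R'][2],s['k1'],s['f'],(s['depth']>0).mean())
print(arm.get_obs())
E
```

```text
pics
top [0.52140338 0.07975937 1.1638845 ] [ 0.03868503  0.02384734 -0.99896685] 0.036165589426361694 500.8244555849026 0.99598828125
side [0.59206509 1.07857252 0.48589068] [-0.02987494 -0.91825467 -0.39486181] 0.0234103711896111 447.5753814125321 0.97696875
{'t': 0.1, 'joint_pos': array([-7.30301130e+01,  7.13038678e+00,  9.46260701e+01, -1.16338010e-03,
        7.83532880e+01, -4.73214319e+00]), 'joint_vel': array([ 0.07148754, -0.04402603, -0.25894966, -0.04379549,  0.01802163,
       -0.03124406]), 'effort': array([ 3.82487660e-04, -4.18881547e+01, -3.61095142e+01,  7.77982618e-02,
        4.61586763e-02, -4.43019360e-05]), 'tool_pos': array([ 0.24015692, -0.60337291,  0.21350483]), 'orientation': array([-1.79890535e+02, -7.91859008e-03,  2.17022586e+01]), 'contact_force': array([-0.64537026, -0.75613968, -0.14115453]), 'ft_torque': array([0.03455342, 0.02264347, 0.01726797]), 'gripper_force': 0.0, 'opening': 0.09523704192354095}
```

View pics/top0.png

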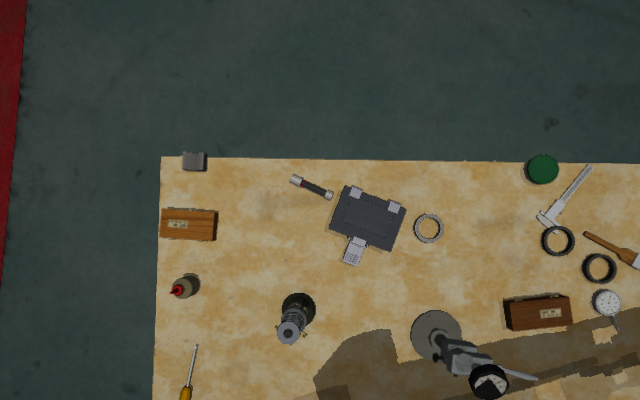

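View pics/side0.png

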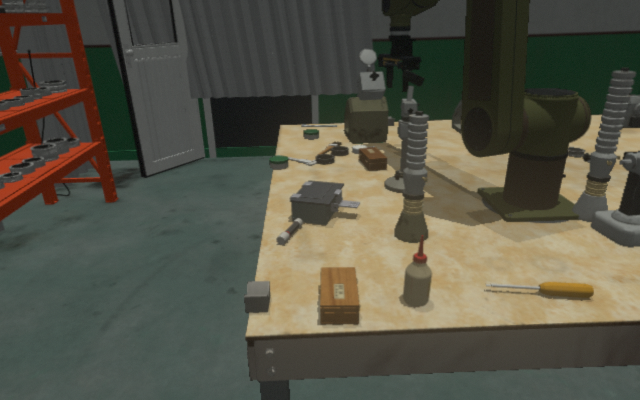

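The top view shows the dark lid centred near (367,218) with the tab at (353,250). The ring is at (429,228) and the plug gauge at (311,187). Tall stands are at (295,320) and (440–490,330–385). The side view shows the lid shut and the paddle pointing towards the robot.

Run:
```python
from h import *
s=snap('top'); P=cloud(s); g=s['pixels'].astype(int)
z=P[...,2]
# lid
reg=np.zeros((400,640),bool); reg[175:275,320:412]=1
m=(reg&(z>.045)&(z<.075)).astype(np.uint8)
n,l,st,c=cv2.connectedComponentsWithStats(m); k=1+st[1:,4].argmax(); m=l==k
hsv=cv2.cvtColor(s['pixels'],cv2.COLOR_RGB2HSV)
print('lid z',np.median(z[m]),st[k])
uv=np.argwhere(m)[:,::-1]; W=plane(s,uv,.059)[:,:2]
r=cv2.minAreaRect((W*1000).astype(np.float32)); print('lid rect mm',r, cv2.boxPoints(r).round(1).tolist())
t=reg&(z>.022)&(z<.042); t[:232]=0
n,l,st,c=cv2.connectedComponentsWithStats(t.astype(np.uint8)); k=1+st[1:,4].argmax(); t=l==k
W=plane(s,np.argwhere(t)[:,::-1],.034)[:,:2]; r=cv2.minAreaRect((W*1000).astype(np.float32)); print('tab',np.median(z[t]),r,cv2.boxPoints(r).round(1).tolist())
# tall things
for a,b,c_,d,nm in((280,345,265,325,'lamp'),(300,400,400,545,'stand'),(205,250,405,450,'ring'),(170,202,285,335,'plug')):
    q=P[a:b,c_:d].reshape(-1,3); q=q[q[:,2]>.012]; print(nm,q.min(0).round(3),q.max(0).round(3))
q=P[z>.2]; print(q.min(0),q.max(0))
```

```text
lid z 0.06112606975677766 [ 329  186   78   66 3184]
lid rect mm ((557.6987915039062, 3.0371856689453125), (145.76666259765625, 116.71049499511719), 70.16006469726562) [[478.1000061035156, -45.70000076293945], [587.9000244140625, -85.30000305175781], [637.2999877929688, 51.79999923706055], [527.5, 91.4000015258789]]
tab 0.03535647585713675 ((485.96356201171875, 33.364952087402344), (44.3688850402832, 56.90818405151367), 70.43203735351562) [[451.70001220703125, 22.0], [505.29998779296875, 2.9000000953674316], [520.2000122070312, 44.70000076293945], [466.6000061035156, 63.79999923706055]]
lamp [0.316 0.08  0.012] [0.521 0.19  1.164]
stand [ 0.243 -0.39   0.012] [0.521 0.08  1.164]
ring [ 0.51  -0.173  0.012] [0.582 0.08  1.164]
plug [0.521 0.079 0.013] [0.66  0.179 1.164]
[ 0.25534256 -0.29956618  0.20003349] [0.52140338 0.17323719 1.1638845 ]
```

Run:
```python
from h import *
for n in('top','side'):
    s=snap(n);P=cloud(s).reshape(-1,3); P=P[(s['depth'].ravel()>0)]
    P=P[(P[:,0]>.1)&(P[:,0]<.75)&(P[:,1]>-.75)&(P[:,1]<.35)]
    for lo,hi in((.07,.12),(.12,.2),(.2,.3),(.3,.45),(.45,1)):
        q=P[(P[:,2]>lo)&(P[:,2]<hi)]
        if len(q)<5: continue
        ij=np.floor(q[:,:2]/.05).astype(int); u,c=np.unique(ij,axis=0,return_counts=True)
        print(n,lo,hi,[(round(a*.05,2),round(b*.05,2),int(k)) for (a,b),k in zip(u,c) if k>8])
```

```text
top 0.07 0.12 [(np.float64(0.25), np.float64(-0.15), 11), (np.float64(0.3), np.float64(-0.2), 22), (np.float64(0.3), np.float64(-0.15), 27), (np.float64(0.35), np.float64(0.1), 22), (np.float64(0.35), np.float64(0.15), 16)]
top 0.12 0.2 [(np.float64(0.25), np.float64(-0.15), 65), (np.float64(0.3), np.float64(-0.2), 250), (np.float64(0.3), np.float64(-0.15), 127), (np.float64(0.3), np.float64(0.1), 48), (np.float64(0.3), np.float64(0.15), 12), (np.float64(0.35), np.float64(0.1), 196), (np.float64(0.35), np.float64(0.15), 89)]
top 0.2 0.3 [(np.float64(0.25), np.float64(-0.3), 152), (np.float64(0.25), np.float64(-0.25), 69), (np.float64(0.25), np.float64(-0.2), 203), (np.float64(0.25), np.float64(-0.15), 159), (np.float64(0.3), np.float64(-0.25), 49), (np.float64(0.3), np.float64(-0.2), 322), (np.float64(0.3), np.float64(-0.15), 199), (np.float64(0.3), np.float64(0.1), 95), (np.float64(0.3), np.float64(0.15), 114), (np.float64(0.35), np.float64(0.1), 191), (np.float64(0.35), np.float64(0.15), 193)]
top 0.3 0.45 [(np.float64(0.25), np.float64(-0.25), 123), (np.float64(0.25), np.float64(-
[... 3642 characters left out ...]
np.float64(0.05), 408), (np.float64(0.15), np.float64(-0.6), 54), (np.float64(0.15), np.float64(-0.55), 33), (np.float64(0.15), np.float64(-0.5), 30), (np.float64(0.15), np.float64(-0.45), 45), (np.float64(0.15), np.float64(0.0), 360), (np.float64(0.15), np.float64(0.05), 544), (np.float64(0.2), np.float64(-0.6), 151), (np.float64(0.2), np.float64(-0.5), 78), (np.float64(0.2), np.float64(-0.45), 50), (np.float64(0.2), np.float64(-0.05), 201), (np.float64(0.2), np.float64(0.0), 32), (np.float64(0.25), np.float64(-0.65), 20), (np.float64(0.25), np.float64(-0.6), 179), (np.float64(0.25), np.float64(-0.55), 103), (np.float64(0.25), np.float64(-0.5), 66), (np.float64(0.3), np.float64(-0.65), 15)]
```

```bash
python3 -m inch '[0,0,0,0,0,-0.7,0, 0,0,0,0,0,-0.7,0, 0,0,0,0,0,-0.7,0, 0,0,0,0,0,-0.7,0, 0,0,0,0,0,0,0]' 5
python3 -m inch '[0,0,0.907,0,0,0,0, 0,0,0.907,0,0,0,0, 0,0,0.907,0,0,0,0, 0,0,0.907,0,0,0,0, 0,0,0.907,0,0,0,0, 0,0,0.907,0,0,0,0, 0,0,0.907,0,0,0,0, 0,0,0.907,0,0,0,0, 0,0,0.907,0,0,0,0, 0,0,0.907,0,0,0,0]'
```

```text
t: 0.88
tool_pos: [0.2407, -0.6051, 0.4317]
orientation: [179.4, 0.0, 21.7]
contact_force: [0.3, 0.0, 1.1]
opening: 0.0503
gripper_force: 0.0
t: 2.12
tool_pos: [0.2403, -0.6036, 0.4227]
orientation: [-179.9, 0.1, -20.0]
contact_force: [0.2, -0.4, 0.1]
opening: 0.0005
gripper_force: 0.0
```

```bash
python3 -m inch '[0,0,0,0.427,-0.52,0,0, 0,0,0,0.427,-0.52,0,0, 0,0,0,0.427,-0.52,0,0, 0,0,0,0.427,-0.52,0,0, 0,0,0,0.427,-0.52,0,0, 0,0,0,0.427,-0.52,0,0]'
python3 -m inch '[0,0,0,-0.259,-0.599,0,0, 0,0,0,-0.259,-0.599,0,0, 0,0,0,-0.259,-0.599,0,0, 0,0,0,-0.259,-0.599,0,0, 0,0,0,-0.259,-0.599,0,0, 0,0,0,-0.259,-0.599,0,0, 0,0,0,-0.259,-0.599,0,0, 0,0,0,-0.259,-0.599,0,0, 0,0,0,-0.259,-0.599,0,0, 0,0,0,-0.259,-0.599,0,0]'
python3 -m inch '[0,0,0,0,0,0,0, 0,0,0,0,0,0,0]'
```

```text
t: 2.88
tool_pos: [0.5017, -0.448, 0.4228]
orientation: [-179.9, 0.1, -19.9]
contact_force: [0.5, -0.3, -0.3]
opening: 0.0006
gripper_force: 0.0
t: 4.12
tool_pos: [0.4699, 0.0409, 0.4231]
orientation: [180.0, 0.1, -19.9]
contact_force: [0.2, -1.2, -0.5]
opening: 0.0003
gripper_force: 0.0
t: 4.38
tool_pos: [0.4704, 0.0391, 0.4236]
orientation: [179.9, 0.1, -19.9]
contact_force: [0.1, -0.3, 0.4]
opening: 0.0005
gripper_force: 0.0
```

```bash
python3 -m inch '[0,0,0,0,0,0.6,0, 0,0,0,0,0,0.6,0, 0,0,0,0,0,0.6,0, 0,0,0,0,0,0.6,0, 0,0,0,0,0,0.6,0, 0,0,0,0,0,0.6,0, 0,0,0,0,0,0.5,0, 0,0,0,0,0,0.4,0, 0,0,0,0,0,0.2,0, 0,0,0,0,0,0,0]'
python3 - <<'E'
from h import *
s=snap('side'); a=cv2.resize(s['pixels'][130:260,240:440,::-1],(800,520)); cv2.imwrite('pics/s1.png',a)
E
```

```text
t: 5.62
tool_pos: [0.4699, 0.0386, 0.0712]
orientation: [180.0, 0.1, -20.0]
contact_force: [0.4, 0.5, 0.5]
opening: 0.0001
gripper_force: 0.0
```

View pics/s1.png

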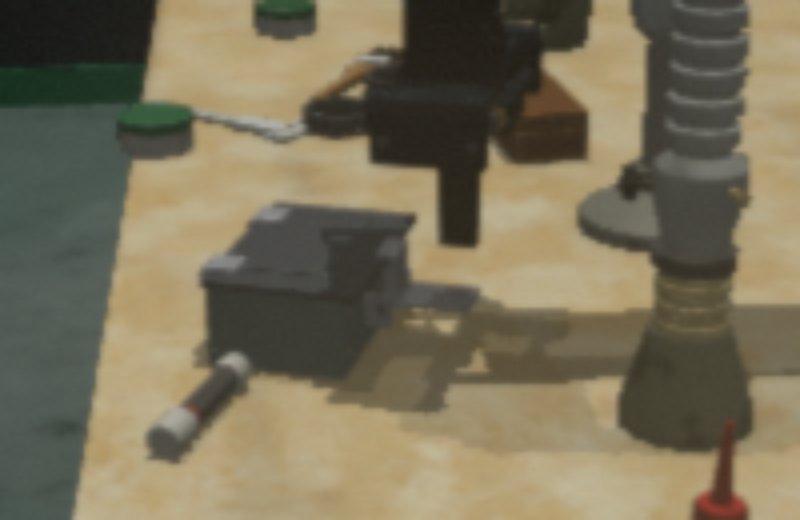

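The crop shows the closed fingertips (460,245) above the outer part of the paddle (440,295), and the lid is still shut. Pressing now.

```bash
python3 -m inch '[0,0,0,0,0,0.3,0, 0,0,0,0,0,0.16,0, 0,0,0,0,0,0.04,0, 0,0,0,0,0,0.04,0, 0,0,0,0,0,0.04,0, 0,0,0,0,0,0.03,0, 0,0,0,0,0,0.03,0, 0,0,0,0,0,0,0, 0,0,0,0,0,0,0]'
python3 - <<'E'
from h import *
s=snap('side'); a=cv2.resize(s['pixels'][130:260,240:440,::-1],(800,520)); cv2.imwrite('pics/s2.png',a)
E
```

```text
t: 6.8
tool_pos: [0.4713, 0.0393, 0.0253]
orientation: [-180.0, -0.1, -19.9]
contact_force: [-3.7, -0.5, 8.0]
opening: 0.0005
gripper_force: 4.0
```

View pics/s2.png

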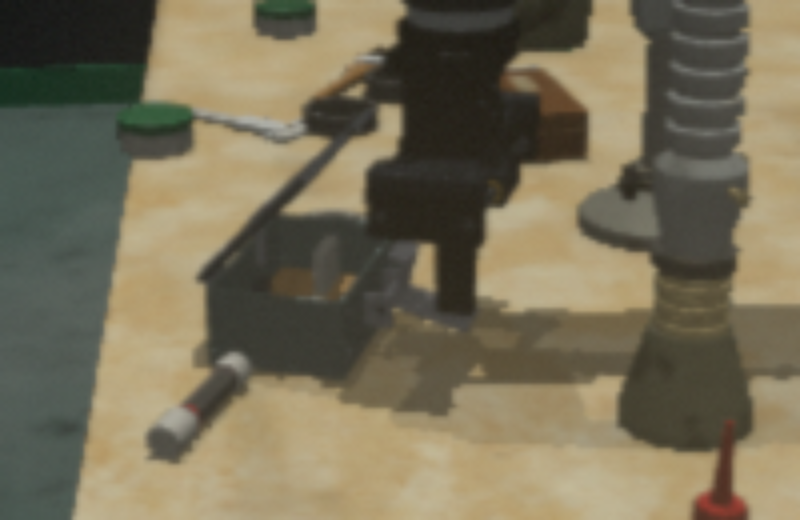

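The crop shows the lid popped up to about 45°, with its edge near (375,105), and the blocks visible inside. Next I lift off the tab, then push the lid.

```bash
python3 -m inch '[0,0,0,0,0,-0.3,0, 0,0,0,0,0,-0.4,0, 0,0,0,0,0,-0.41,0, 0,0,0,0,0,0,0, 0,0,0,0,0,0,0]'
python3 -m inch '[0,0,0,0.3,0,0,0, 0,0,0,0.3,0,0,0, 0,0,0,0.2,0,0,0, 0,0,0,0.2,0,0,0, 0,0,0,0.2,0,0,0, 0,0,0,0.15,0,0,0, 0,0,0,0,0,0,0]'
python3 - <<'E'
from h import *
s=snap('side'); a=cv2.resize(s['pixels'][130:260,240:440,::-1],(800,520)); cv2.imwrite('pics/s3.png',a)
E
```

```text
t: 7.48
tool_pos: [0.4702, 0.0394, 0.1065]
orientation: [180.0, 0.0, -19.9]
contact_force: [-1.3, 0.7, 0.6]
opening: 0.0002
gripper_force: 0.0
t: 8.35
tool_pos: [0.5666, 0.0047, 0.1074]
orientation: [-180.0, -0.0, -19.9]
contact_force: [-0.5, -0.0, 0.3]
opening: 0.0003
gripper_force: 0.1
```

View pics/s3.png

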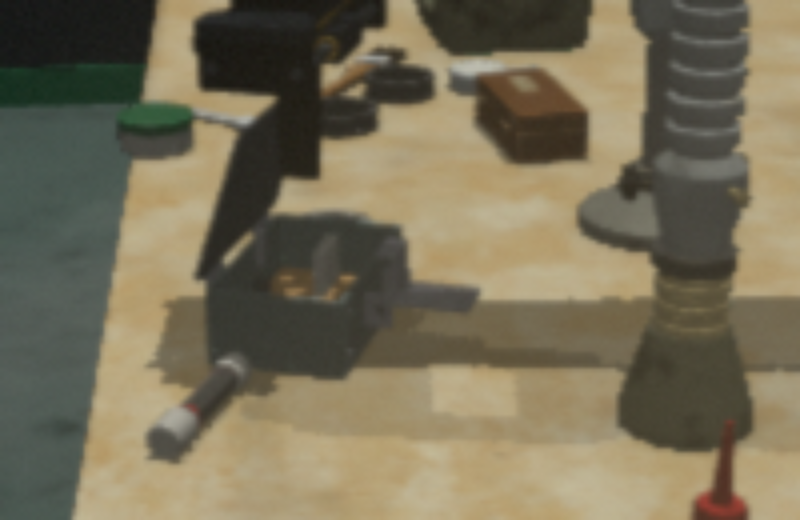

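The lid (edge near (265,110)) is leaning on the finger at about 1.2 rad. The tab has sprung back and the fingers are well above the rim. I continue pushing slowly.

```bash
python3 -m inch '[0,0,0,0.12,0,0,0, 0,0,0,0.12,0,0,0, 0,0,0,0.1,0,0,0, 0,0,0,0.1,0,0,0, 0,0,0,0.08,0,0,0, 0,0,0,0.06,0,0,0, 0,0,0,0.05,0,0,0, 0,0,0,0,0,0,0, 0,0,0,0,0,0,0]'
python3 - <<'E'
from h import *
s=snap('side'); a=cv2.resize(s['pixels'][130:260,240:440,::-1],(800,520)); cv2.imwrite('pics/s4.png',a)
E
```

```text
t: 9.52
tool_pos: [0.6101, -0.011, 0.1074]
orientation: [180.0, 0.0, -19.9]
contact_force: [-0.4, 1.1, 0.2]
opening: 0.0005
gripper_force: 0.0
```

View pics/s4.png

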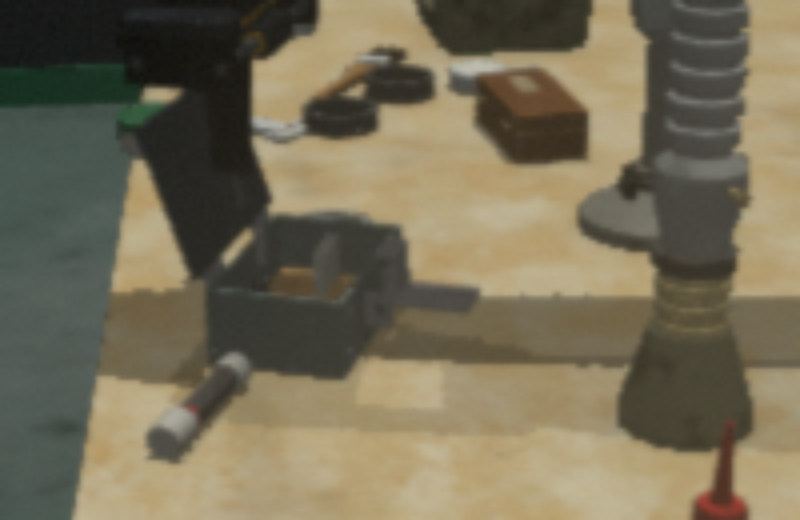

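The lid now leans back past vertical, with its top near (140,130) and (210,95). I back off, then measure its angle from depth.

```bash
python3 -m inch '[0,0,0,-0.2,0,0,0, 0,0,0,-0.4,0,0,0, 0,0,0,-0.5,0,0,0, 0,0,0,-0.5,0,0,0, 0,0,0,0,0,-0.5,0, 0,0,0,0,0,-0.6,0, 0,0,0,0,0,-0.6,0, 0,0,0,-0.6,0,-0.4,0, 0,0,0,-0.6,0,0,0, 0,0,0,0,0,0,0]'
python3 - <<'E'
from h import *
a=np.radians(-19.85); X=np.array([np.cos(a),np.sin(a)]); Y=np.array([-X[1],X[0]])
for n in('side','top'):
    s=snap(n); P=cloud(s); b=np.dstack([(P[...,:2]-[.565,.004])@X,(P[...,:2]-[.565,.004])@Y,P[...,2]])
    m=(b[...,0]>.03)&(b[...,0]<.12)&(abs(b[...,1])<.07)&(b[...,2]>.075)&(b[...,2]<.17)&(s['depth']>0)
    q=b[m]; print(n,len(q))
    if len(q)>20:
        p=np.polyfit(q[:,2],q[:,0],1); print('angle',np.pi/2+np.arctan(p[0]),'zmax',np.percentile(q[:,2],98),'xmax',np.percentile(q[:,0],98))
    t=(abs(b[...,0]+.1)<.01)&(abs(b[...,1])<.012)&(b[...,2]>.01)&(b[...,2]<.06); print('tab z',np.median(b[t][:,2]) if t.any() else None)
    v=s['pixels'][...,::-1]; cv2.imwrite(f'pics/{n}9.png',v)
E
```

```text
t: 10.82
tool_pos: [0.4107, 0.0611, 0.2652]
orientation: [-179.9, -0.1, -19.8]
contact_force: [1.4, -0.3, -0.5]
opening: 0.0004
gripper_force: 0.0
side 847
angle 1.9029192973409634 zmax 0.15501802766948702 xmax 0.08024087288123605
tab z 0.034466487363774126
top 1375
angle 1.9160488028677416 zmax 0.1572244436928415 xmax 0.0830124186605642
tab z 0.03516274736724867
```

View pics/side9.png

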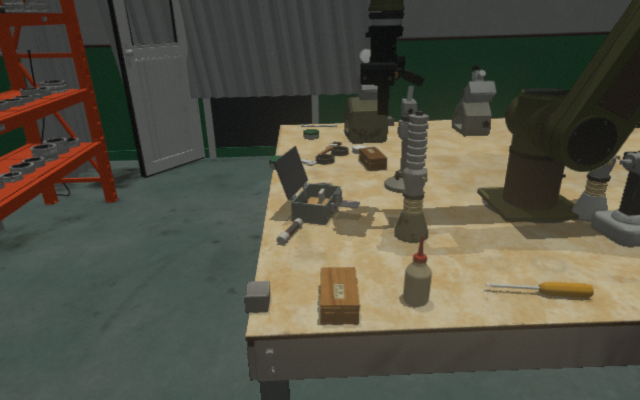

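The lid (290,175) stands fully open at about 1.9 rad, the tab is level again at z = 34 mm, nothing around has moved, and the arm is clear.

```bash
python3 -c "
from station import arm
print(arm.finish_job())"
```

```text
the job is handed in; nothing more can be done
None
```

The gauge-block box is open and the job is handed in: the lid rests at its back stop (measured about 1.90 rad), the tab has sprung back, the final side view shows nothing around it moved, and the verdict was not shown.

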